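Lock the shelf divider against the shoe-care box

ROBOT

A 7-joint arm with a two-finger parallel gripper is mounted at the origin on the work surface. World frame = base frame: x ahead of the robot, y to its left, z up, the work surface at z = 0. Lengths are in m, angles in rad, forces in N, time in s.
With the tool pointing down it reaches from about 0.425 to 0.875 m from the base axis. Payload 4.7 kg.
Tool frame: the origin (TCP) lies where the fingers leave the gripper's body, on its centre line; the fingertips stand 70 mm ahead of it and the grasp point (between the pads) lies 51 mm ahead of it; z points along the fingers, y is the line along which they close (so a half turn about z gives the same grasp; the last joint's range is limited). The gripper opens to 87 mm and grips with 3 to 60 N. Pads are 19 mm wide; open, the fingers measure 117 mm over their backs; the gripper's body (75 mm by 190 mm) begins 51 mm behind the grasp point.
Start: joints at [-1.092, 0.321, -0.07, 1.45, 0.023, 1.371, -0.057], TCP at [0.291, 0.581, 0.292] pointing down, gripper open.
Joint ranges: [-2.86, 2.86], [-0.3, 2.09], [-1.38, 1.24], [0.06, 2.45], [-1.56, 4.7], [0.09, 2.05], [-2.69, 2.69]. Speed limits (rad/s): [2.57, 2.57, 3.14, 3.14, 3.14, 3.14, 3.14].

INTERFACE

Orientations are given as a rotation vector (axis times angle).
In Python, from bench import get_state, get_image, get_calibration, close_job gives the robot as it stands.
- The arm moves only by the tool send_rows, never from a script. Its argument "rows" is a list of rows, each an object of numbers: "hand": the finger opening in mm, from 0 to 87; "x", "y", "z": the shift along the world's x, y, z in mm; "roll": the turn about the world's z in degrees. A call has 1 to 10 rows; each row shifts and turns the commanded pose from where the row before left it; what a row does not reach is not made up. A row lasts 1/10 s, in which the tool goes at most 50 mm and 8.59 degrees, less where a joint would pass 70% of its speed; a pose out of reach is approached as far as the arm can. A call is refused whole if a number of a shift passes 50 or a number of a turn 8.59, either way. A call with a gripper value outside its range is refused whole. The fingers move at their own pace and stop on an object; "force" is the grip in N (left out, the last holds). Time passes only in rows, so rows that do not move let the fingers close. It gives the time, the measured TCP pose, the force, the opening and the grip force at its end, in the units of the state.
- get_state(): the state, without advancing time (a new reading comes with each control period).
- get_image(name): name is "scene" or "top" or "wrist"; returns the picture (400x640x3 uint8, blue, green, red); there is no depth.
- get_calibration(name): a dict with "mtx" (3x3 intrinsics, pixels), "world_from_camera" (4x4, takes a point from camera to world coordinates). Camera axes: x right, y down, z forward; pixel columns grow to the right and rows downward; lengths in m; the calibration is good to about 2 mm. A picture is of the moment at which its call begins: read the wrist's pose just before it. get_calibration takes no time and is no camera call; for the wrist camera it gives the pose at the moment of the call.
- close_job(): hands the job in; it is judged then, once.
The state is a dict: "time": time; "joint_positions": joint angles; "qd": joint speeds; "joint_torque": joint torques, N m; "position": TCP position; "tool_rot": TCP orientation; "ft_force": force on the tool from outside, world axes, zero at the start; "torque": the same for the moment, N m; "grip_width": opening from 0.0 (shut) to 1.0 (fully open); "grip_force": force on a finger pad.
Only numpy, scipy, OpenCV 4.12 (cv2) and the standard library are available. Lean on these libraries where they do the work, as an engineer would, in place of code of your own. Each camera call takes 0.05 s, during which the arm holds its last target. There are 200 camera calls.

TASK

Secure the wooden shoe-care box on the top shelf: lift the divider's cam lever to free the divider, slide the divider along its rail until it pushes the box against the bin and its sprung pad is pressed in about half-way, and flip the lever fully down again while keeping that pressure, so that the box stays gripped after you let go. Squeeze gently, and leave the other things on the shelf where they are.

Things in the scene. Friction and masses are not known exactly. Their poses are not given: they have to be found in the camera images.
- rail: aluminium rail 460 long (along its y), 34 wide, 20 high, fixed on the shelf; origin under its centre. The divider slides along the rail's y (+y leads towards the bin).
- divider: sliding divider on the rail, axes parallel to the rail's; origin at shelf level on the rail's centre line, below the lever's pivot. An upright aluminium panel 140 long (x 50 to 190), 8 thick (y 22 to 30), 130 high, with a sprung pad on its +y side. When free it slides with about 1.5 N drag, and the pad's spring then pushes it back from the box.
- pad_face (a point): point fixed to the divider where the face of the unpressed pad has its centre (y = 54). The pad is black rubber, 100 wide (x), 50 high (z 20 to 70), 10 thick, and can be pressed 14 towards the panel: 1.2 N starts it, 5.4 N presses it half-way, 9.6 N all the way
- lever_pivot (a point): the lever's pivot, on the divider 37 above the shelf; the lever turns about the divider's y axis
- lever_knob (a point): centre of the black knob at the lever's end, 85 from the pivot: a cylinder along the divider's y, 20 in diameter, 24 long, free on all sides from above
- lever (a joint): cam lever angle: 0 = locked, lever down to the divider's -x side (towards the robot) and 15 degrees above level; grows as the knob is raised; 1.35 = free, nearly upright. The cam grips below about 0.7. It takes about 2 to 10 N at the knob and stays where it is left.
- bin: white plastic tilt-out bin, fixed, 190 x 160 x 195 high with a rim that overhangs 30 on the side of the box (its -y side); origin under its centre, axes parallel to the rail's; the side wall facing the box is at y = -80. Below the rim a rubber buffer (90 wide, 20 to 70 high) stands out 2 to 20 from that wall: how far is not known. The box is to rest against it.
- care_box: loose open wooden box with a tin and a brush in it, 130 (x) x 100 (y) x 85 high, about 0.25 kg; origin under its centre. It stands between divider and bin.
- tree_a: black plastic shoe tree, 220 long (x), 60 wide, 40 high; origin under its middle
- tree_b: second shoe tree, the same
- candlestick: white ceramic candlestick holder, 84 in diameter, 110 high; origin under its foot
- spare_hinge: flat steel hinge 74 x 74 x 10, lying
- carabiner: aluminium carabiner 87 x 50 x 10, lying
- jar: glass jar, 60 in diameter, 75 high; origin under its foot

How it is judged:
By the outcome, as a careful person would: the job done as asked, in the order asked, and still so for the second after the job is handed in, with the robot touching nothing.
It also fails if it takes over 48 s, if anything falls off the work surface, if the arm or the gripper's body presses on something with over 40 N, if the wrist force passes 120 N, or if a joint passes its speed limit or range.

## Working session

There is one attempt and no reset: what is moved stays moved. The work goes in short steps, Python scripts to look and compute and a tool call to move; the robot and the scene stay as the last step left them, time stands still between calls to the robot, and variables do not carry over. Pictures are saved under pics/ and viewed, at most 10 in all, crops included, and the job is handed in when it is done.

Besides the shell and the picture viewer there is one more tool, called after "Request:" as name(argument=value, ...) on one line, values as JSON. send_rows: Moves the arm, as the interface text tells. Its arguments: {"type":"object","properties":{"rows":{"type":"array","items":{"type":"object","properties":{"hand":{"type":"number"},"x":{"type":"number"},"y":{"type":"number"},"z":{"type":"number"},"roll":{"type":"number"}}}},"force":{"type":"number"}},"required":["rows"]}

```bash
mkdir -p pics; python3 - <<'E'
from bench import *
import cv2
s=get_state();print(s)
for n in("scene","top","wrist"):
    c=get_calibration(n);print(n,c)
    cv2.imwrite(f"pics/{n}0.png",get_image(n))
E
```

```text
{'time': 0.0, 'joint_positions': array([-1.09191891,  0.3218263 , -0.07009211,  1.45167326,  0.02257897,
        1.37077007, -0.05692154]), 'qd': array([-4.16333017e-04, -6.64184440e-04, -1.25971115e-03,  6.91687469e-04,
        7.38757388e-04,  2.28663249e-03, -2.20646563e-05]), 'joint_torque': array([-7.46390360e-04, -4.91277838e+01, -4.04345104e-01, -3.12532496e+01,
       -6.39301445e-02,  4.36713675e-02,  1.77364564e-04]), 'position': array([0.29118911, 0.58066514, 0.29116016]), 'tool_rot': array([-7.23415272e-01, -3.05679339e+00,  2.91331130e-03]), 'ft_force': array([-0.34630205, -0.67518843, -0.33228609]), 'torque': array([ 0.01760486,  0.02303766, -0.01021086]), 'grip_force': 0.0, 'grip_width': 1.0015019854075162}
scene {'mtx': array([[439.34924485,   0.        , 314.61598073],
       [  0.        , 439.34924485, 204.98253586],
       [  0.        ,   0.        ,   1.        ]]), 'world_from_camera': array([[ 0.76178613,  0.43108428, -0.48357857,  1.10255234],
       [ 0.64778071, -0.4978017 ,  0.57669196, -0.68377682],
       [ 0.0078766 , -0.75256881, -0.65846651,  0.804150
[... 237 characters left out ...]
orld_from_camera': array([[-0.02582457, -0.98863898,  0.14807449,  0.39202359],
       [-0.99959136,  0.02372174, -0.01594996, -0.02729639],
       [ 0.01225617, -0.14842588, -0.98884758,  1.06362992],
       [ 0.        ,  0.        ,  0.        ,  1.        ]])}
wrist {'mtx': array([[325.93671736,   0.        , 323.10394205],
       [  0.        , 325.93671736, 198.34367554],
       [  0.        ,   0.        ,   1.        ]]), 'world_from_camera': array([[ 0.4478735 ,  0.86055479,  0.24260005,  0.22524361],
       [ 0.89409286, -0.4302505 , -0.12442856,  0.61557148],
       [-0.0026988 ,  0.27263523, -0.96211369,  0.38387333],
       [ 0.        ,  0.        ,  0.        ,  1.        ]])}
```

View pics/scene0.png

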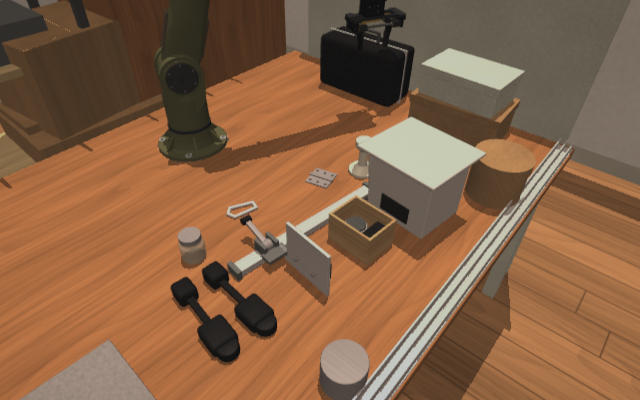

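View pics/top0.png

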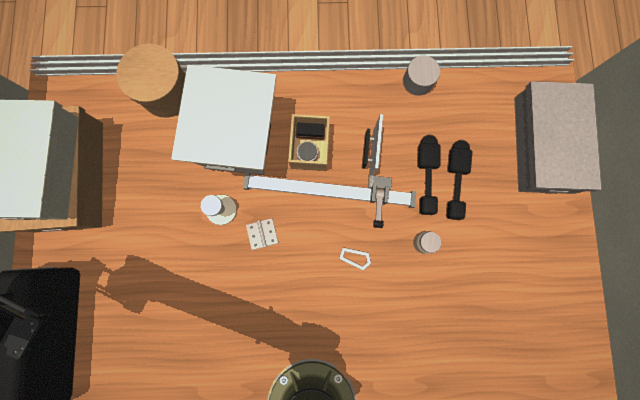

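The scene shows the lever knob at about (245,219), the rail end at (236,270), the panel top from (288,225) to (330,262), the box and the bin. In the top view the rail runs from (247,181) to (413,199), the knob is at (378,223) and the bin is on the left. I'll enlarge both around the divider.

```bash
python3 - <<'E'
import cv2,numpy as np
a=cv2.imread("pics/scene0.png")[180:310,215:415];b=cv2.imread("pics/top0.png")[95:235,235:435]
a=cv2.resize(a,None,fx=4,fy=4,interpolation=cv2.INTER_CUBIC)[:, :800];b=cv2.resize(b,None,fx=4,fy=4,interpolation=cv2.INTER_CUBIC)
cv2.imwrite("pics/a1.png",a);cv2.imwrite("pics/b1.png",b)
E
```

```text
(no output)
```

View pics/a1.png

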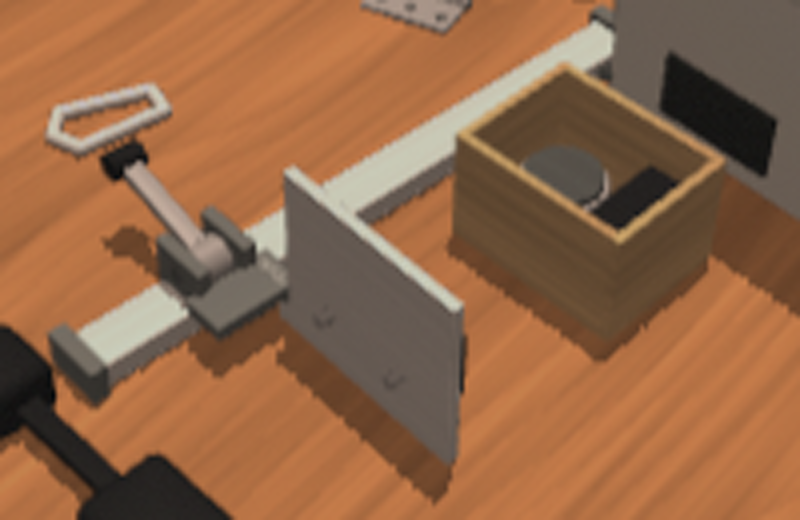

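View pics/b1.png

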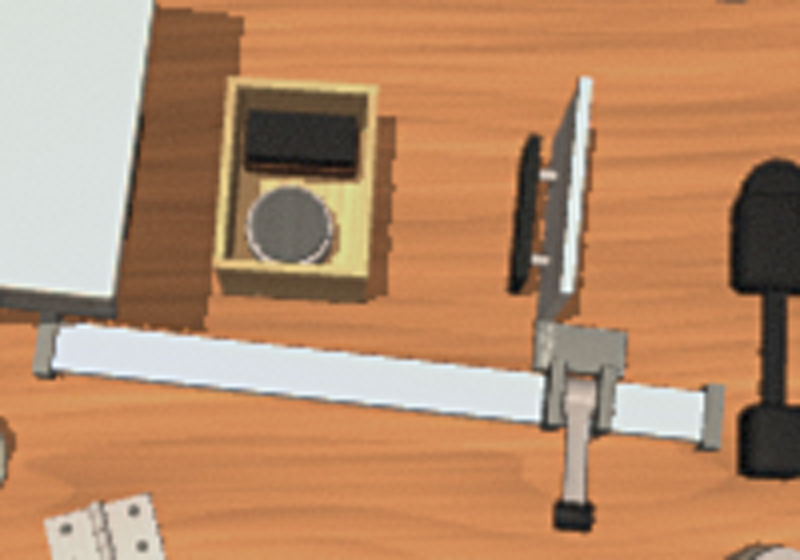

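```bash
cat > h.py <<'E'
import numpy as np,cv2
from bench import *
def ray(n,p,c=None):
    c=c or get_calibration(n);T=c["world_from_camera"]
    q=cv2.undistortPoints(np.array([[p]],float),c["mtx"],None)[0,0]
    return T[:3,3],T[:3,:3]@np.r_[q,1]
def tri(r1,r2):
    A=np.c_[r1[1],-r2[1]];t=np.linalg.lstsq(A,r2[0]-r1[0],rcond=None)[0]
    a=r1[0]+t[0]*r1[1];b=r2[0]+t[1]*r2[1];return (a+b)/2,np.linalg.norm(a-b)
def plane(r,z): return r[0]+(z-r[0][2])/r[1][2]*r[1]
E
python3 - <<'E'
from h import *
np.set_printoptions(precision=4,suppress=True)
S=lambda u,v:ray("scene",(215+u/4,180+v/4)); P=lambda u,v:ray("top",(235+u/4,95+v/4))
for k,s,t in [("knob",(126,160),(573,516)),("panN",(290,172),(569,292)),("panF",(460,308),(586,78)),("box--",(457,138),(368,275)),("box+-",(620,240),(377,88)),("box-+",(567,66),(218,268)),("box++",(722,160),(230,80))]:
    print(k,*tri(S(*s),P(*t)))
a=plane(P(46,347),.02);b=plane(P(713,417),.02);print(a,b,np.linalg.norm(a-b),np.degrees(np.arctan2(-(a-b)[0],(a-b)[1])))
a=plane(P(155,0),.195);b=plane(P(117,300),.195);print("bin rim",a,b)
s=get_state();print(cv2.Rodrigues(s["tool_rot"])[0])
E
```

```text
knob [ 0.4602 -0.1832  0.0554] 0.0032883123969040507
panN [ 0.5955 -0.1763  0.1241] 0.00411808768543513
panF [ 0.7333 -0.1941  0.1257] 0.002345862841414784
box-- [ 0.6191 -0.0531  0.0789] 0.002495192403380428
box+- [ 0.7459 -0.0622  0.0816] 0.0033947822844457402
box-+ [0.6277 0.0461 0.0776] 0.0059433077519930565
box++ [0.7535 0.035  0.0803] 0.0022484806488088944
[0.5863 0.1668 0.02  ] [ 0.5268 -0.2893  0.02  ] 0.45990903405358197 -7.434834725847374
bin rim [0.7609 0.0707 0.195 ] [0.5802 0.0937 0.195 ]
[[-0.8939  0.4482 -0.0005]
 [ 0.4482  0.8939 -0.0014]
 [-0.0001 -0.0015 -1.    ]]
```

Divider geometry is consistent with the text: rail yaw is about -7.4°, the knob is near (460,-183,57) mm and the pad-to-box gap is about 96 mm. I'll move over the knob.

Request:
send_rows(rows=[{"x":17.6,"y":-36.8,"roll":2.1,"hand":60},{"x":17.6,"y":-36.8,"roll":2.1},{"x":17.6,"y":-36.8,"roll":2.1},{"x":17.6,"y":-36.8,"roll":2.1},{"x":17.6,"y":-36.8,"roll":2.1},{"x":17.6,"y":-36.8,"roll":2.1},{"x":17.6,"y":-36.8,"roll":2.1},{"x":17.6,"y":-36.8,"roll":2.1},{"x":17.6,"y":-36.8,"roll":2.4}], force=20)

```text
schema error: expected keys hand, x, y, z, roll
```

Request:
send_rows(rows=[{"x":1,"y":-43.3,"z":-6},{"x":1,"y":-43.3,"z":-6},{"x":1,"y":-43.3,"z":-6},{"x":1,"y":-43.3,"z":-6},{"x":1,"y":-43.3,"z":-6},{"x":1,"y":-43.3,"z":-6},{"x":1,"y":-43.3,"z":-6},{"x":1,"y":-43.3,"z":-6},{"x":1,"y":-43.3,"z":-6},{"x":1,"y":-43.3,"z":-6}])

```text
schema error: expected keys hand, x, y, z, roll
```

```bash
python3 - <<'E'
from h import *
s=get_state();R=cv2.Rodrigues(s["tool_rot"])[0];print(s["time"],s["position"],R[:,1],s["ft_force"],s["grip_width"])
c=get_calibration("wrist");im=get_image("wrist");T=c["world_from_camera"]
p=T[:3,:3].T@(np.array([.460,-.183,.057])-T[:3,3]);q=c["mtx"]@p;print("expected knob px",q[:2]/q[2])
cv2.imwrite("pics/w1.png",im);np.savez("w1",**c)
E
```

```text
0.15 [0.29125612 0.58073929 0.29142546] [ 0.44822071  0.89392174 -0.00145215] [-0.14953784  0.67873432  0.08908409] 0.9992800641635015
expected knob px [-97.88979869 514.38655919]
```

View pics/w1.png

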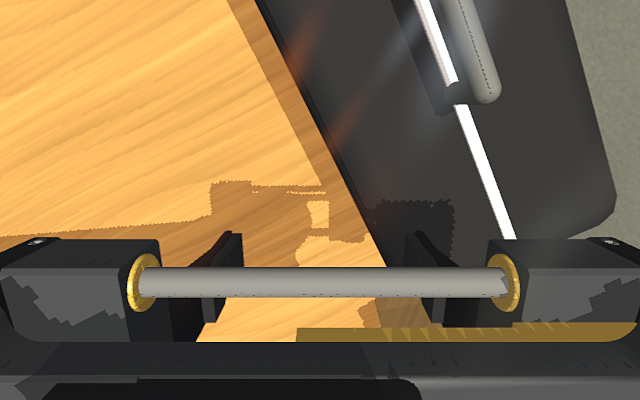

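The rows were refused because every key is needed. This view is still the start pose, with the suitcase at the right. I'll resend full rows.

Request:
send_rows(rows=[{"hand":60,"x":17.6,"y":-36.8,"z":0,"roll":2.1},{"hand":60,"x":17.6,"y":-36.8,"z":0,"roll":2.1},{"hand":60,"x":17.6,"y":-36.8,"z":0,"roll":2.1},{"hand":60,"x":17.6,"y":-36.8,"z":0,"roll":2.1},{"hand":60,"x":17.6,"y":-36.8,"z":0,"roll":2.1},{"hand":60,"x":17.6,"y":-36.8,"z":0,"roll":2.1},{"hand":60,"x":17.6,"y":-36.8,"z":0,"roll":2.1},{"hand":60,"x":17.6,"y":-36.8,"z":0,"roll":2.1},{"hand":60,"x":17.6,"y":-36.8,"z":0,"roll":2.4}], force=20)

```text
time: 1.1
position: [0.4502, 0.2482, 0.2923]
tool_rot: [0.201, 3.135, 0.0]
ft_force: [-0.3, 0.7, -0.1]
grip_width: 0.693
grip_force: 0.0
```

Request:
send_rows(rows=[{"hand":60,"x":1,"y":-43.3,"z":-6,"roll":0},{"hand":60,"x":1,"y":-43.3,"z":-6,"roll":0},{"hand":60,"x":1,"y":-43.3,"z":-6,"roll":0},{"hand":60,"x":1,"y":-43.3,"z":-6,"roll":0},{"hand":60,"x":1,"y":-43.3,"z":-6,"roll":0},{"hand":60,"x":1,"y":-43.3,"z":-6,"roll":0},{"hand":60,"x":1,"y":-43.3,"z":-6,"roll":0},{"hand":60,"x":1,"y":-43.3,"z":-6,"roll":0},{"hand":60,"x":1,"y":-43.3,"z":-6,"roll":0},{"hand":60,"x":1,"y":-43.3,"z":-6,"roll":0}])

```text
time: 2.1
position: [0.4594, -0.1848, 0.2322]
tool_rot: [0.203, 3.134, 0.001]
ft_force: [1.1, 0.6, 0.4]
grip_width: 0.686
grip_force: 0.0
```

```bash
python3 - <<'E'
from h import *
s=get_state();R=cv2.Rodrigues(s["tool_rot"])[0];print(s["time"],s["position"],R[:,1],s["ft_force"],s["grip_width"])
c=get_calibration("wrist");im=get_image("wrist");T=c["world_from_camera"]
p=T[:3,:3].T@(np.array([.460,-.183,.057])-T[:3,3]);q=c["mtx"]@p;print("expected knob px",q[:2]/q[2])
cv2.imwrite("pics/w2.png",im);np.savez("w2",**c)
E
```

```text
2.1 [ 0.45944389 -0.18482089  0.23224054] [1.29138769e-01 9.91626384e-01 5.40601393e-04] [1.09856548 0.62007772 0.44242444] 0.6856889369519192
expected knob px [323.820571   196.63464489]
```

View pics/w2.png

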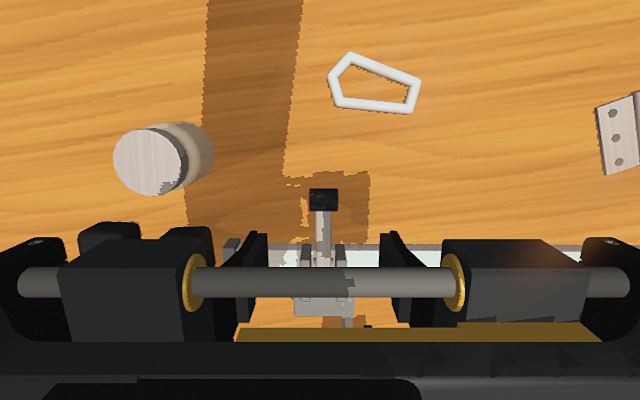

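The knob sits at (323,198), within 1–2 px of where I expected it, so I'll descend and grip it by its ends.

Request:
send_rows(rows=[{"hand":60,"x":0,"y":1,"z":-31,"roll":0},{"hand":60,"x":0,"y":1,"z":-31,"roll":0},{"hand":60,"x":0,"y":0,"z":-31,"roll":0},{"hand":60,"x":0,"y":0,"z":-31,"roll":0},{"hand":15,"x":0,"y":0,"z":0,"roll":0},{"hand":15,"x":0,"y":0,"z":0,"roll":0},{"hand":15,"x":0,"y":0,"z":0,"roll":0},{"hand":15,"x":0,"y":0,"z":0,"roll":0},{"hand":15,"x":0,"y":0,"z":0,"roll":0}], force=20)

```text
time: 3.05
position: [0.4606, -0.1823, 0.1097]
tool_rot: [0.203, 3.132, -0.003]
ft_force: [-1.5, -9.2, 0.4]
grip_width: 0.321
grip_force: 4.8
```

Request:
send_rows(rows=[{"hand":15,"x":0,"y":-2,"z":0,"roll":0},{"hand":15,"x":0,"y":0,"z":0,"roll":0},{"hand":15,"x":0,"y":0,"z":0,"roll":0}], force=20)

```text
time: 3.35
position: [0.4603, -0.1845, 0.1095]
tool_rot: [0.205, 3.133, -0.002]
ft_force: [-1.8, -3.5, 7.2]
grip_width: 0.275
grip_force: 20.0
```

Gripped at 24 mm, which matches the knob length. Next I lift the lever along its arc.

Request:
send_rows(rows=[{"hand":15,"x":3.6,"y":-0.5,"z":10.7,"roll":0},{"hand":15,"x":5.0,"y":-0.6,"z":10.1,"roll":0},{"hand":15,"x":6.2,"y":-0.8,"z":9.3,"roll":0},{"hand":15,"x":7.4,"y":-1.0,"z":8.4,"roll":0},{"hand":15,"x":8.4,"y":-1.1,"z":7.4,"roll":0}])

```text
time: 3.85
position: [0.4884, -0.1867, 0.1543]
tool_rot: [-0.203, -3.129, -0.003]
ft_force: [-7.0, -0.7, -0.9]
grip_width: 0.277
grip_force: 20.0
```

Request:
send_rows(rows=[{"hand":15,"x":9.3,"y":-1.2,"z":6.2,"roll":0},{"hand":15,"x":10.1,"y":-1.3,"z":4.9,"roll":0},{"hand":15,"x":10.6,"y":-1.4,"z":3.5,"roll":0},{"hand":15,"x":11.0,"y":-1.4,"z":2.0,"roll":0},{"hand":15,"x":11.2,"y":-1.5,"z":0.5,"roll":0},{"hand":15,"x":0,"y":0,"z":0,"roll":0}])

```text
time: 4.45
position: [0.5454, -0.1936, 0.1736]
tool_rot: [0.201, 3.131, -0.0]
ft_force: [-0.9, -0.9, 6.5]
grip_width: 0.274
grip_force: 20.0
```

Request:
send_rows(rows=[{"hand":15,"x":1.9,"y":14.9,"z":0,"roll":0},{"hand":15,"x":2.6,"y":19.8,"z":0,"roll":0},{"hand":15,"x":2.6,"y":19.8,"z":0,"roll":0},{"hand":15,"x":2.6,"y":19.8,"z":0,"roll":0},{"hand":15,"x":1.3,"y":9.9,"z":0,"roll":0},{"hand":15,"x":0,"y":0,"z":0,"roll":0}])

```text
time: 5.05
position: [0.556, -0.1063, 0.1736]
tool_rot: [0.197, 3.131, 0.005]
ft_force: [-0.0, 2.1, 4.9]
grip_width: 0.27
grip_force: 20.0
```

Request:
send_rows(rows=[{"hand":15,"x":0.6,"y":5,"z":0,"roll":0},{"hand":15,"x":0.6,"y":5,"z":0,"roll":0},{"hand":15,"x":0.6,"y":5,"z":0,"roll":0},{"hand":15,"x":0.6,"y":5,"z":0,"roll":0},{"hand":15,"x":0.6,"y":5,"z":0,"roll":0},{"hand":15,"x":0.6,"y":5,"z":0,"roll":0},{"hand":15,"x":0.6,"y":5,"z":0,"roll":0}])

```text
time: 5.75
position: [0.5597, -0.0753, 0.1736]
tool_rot: [0.204, 3.13, -0.001]
ft_force: [0.4, -2.9, 4.4]
grip_width: 0.273
grip_force: 20.0
```

```bash
python3 - <<'E'
from h import *
s=get_state();print(s["time"],s["position"],s["ft_force"],s["grip_force"])
a=get_image("scene");b=get_image("top");cv2.imwrite("pics/s3.png",a);cv2.imwrite("pics/t3.png",b)
r=lambda i:cv2.resize(i,None,fx=4,fy=4,interpolation=cv2.INTER_CUBIC)
cv2.imwrite("pics/c3.png",np.vstack([r(a[170:245,260:460]),r(b[105:180,220:420])]))
E
```

```text
5.75 [ 0.5597092  -0.07526383  0.17357923] [ 0.37688987 -2.94747776  4.41637291] 20.000388245098293
```

View pics/c3.png

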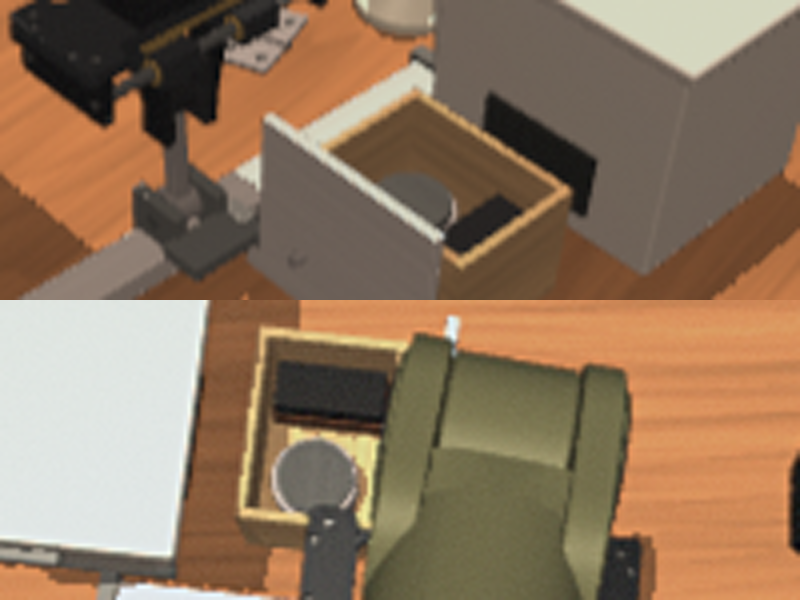

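The divider has travelled 119 mm and is pushing the box (box corner now at crop px (265,330) in the top view), with the buffer still ahead. The push force is about 3 N. I'll go on in small steps.

Request:
send_rows(rows=[{"hand":15,"x":0.5,"y":4,"z":0,"roll":0},{"hand":15,"x":0.5,"y":4,"z":0,"roll":0},{"hand":15,"x":0.5,"y":4,"z":0,"roll":0},{"hand":15,"x":0.5,"y":4,"z":0,"roll":0},{"hand":15,"x":0.5,"y":4,"z":0,"roll":0},{"hand":15,"x":0.5,"y":4,"z":0,"roll":0}])

```text
time: 6.45
position: [0.5628, -0.0512, 0.1735]
tool_rot: [0.203, 3.13, -0.0]
ft_force: [0.6, -3.5, 6.3]
grip_width: 0.27
grip_force: 20.0
```

Request:
send_rows(rows=[{"hand":15,"x":0.3,"y":2,"z":0,"roll":0},{"hand":15,"x":0.3,"y":2,"z":0,"roll":0}])

```text
time: 6.65
position: [0.5633, -0.0471, 0.1736]
tool_rot: [0.203, 3.13, -0.0]
ft_force: [0.9, -3.5, 6.3]
grip_width: 0.27
grip_force: 20.0
```

Request:
send_rows(rows=[{"hand":15,"x":0.3,"y":2,"z":0,"roll":0},{"hand":15,"x":0.2,"y":2,"z":0,"roll":0}])

```text
time: 6.85
position: [0.5638, -0.0432, 0.1736]
tool_rot: [0.203, 3.13, -0.0]
ft_force: [0.8, -3.0, 6.1]
grip_width: 0.272
grip_force: 20.0
```

Request:
send_rows(rows=[{"hand":15,"x":0.3,"y":2,"z":0,"roll":0},{"hand":15,"x":0.2,"y":2,"z":0,"roll":0}])

```text
time: 7.05
position: [0.5643, -0.0392, 0.1736]
tool_rot: [0.203, 3.13, -0.0]
ft_force: [1.6, -2.4, 5.8]
grip_width: 0.273
grip_force: 20.0
```

Request:
send_rows(rows=[{"hand":15,"x":0.2,"y":1.5,"z":0,"roll":0},{"hand":15,"x":0.2,"y":1.5,"z":0,"roll":0}])

```text
time: 7.25
position: [0.5647, -0.0362, 0.1735]
tool_rot: [0.203, 3.13, -0.0]
ft_force: [1.1, -2.0, 5.5]
grip_width: 0.268
grip_force: 20.0
```

Request:
send_rows(rows=[{"hand":15,"x":0.2,"y":1.5,"z":0,"roll":0},{"hand":15,"x":0.2,"y":1.5,"z":0,"roll":0}])

```text
time: 7.45
position: [0.5651, -0.0332, 0.1736]
tool_rot: [0.204, 3.13, 0.0]
ft_force: [0.6, -2.7, 4.5]
grip_width: 0.272
grip_force: 20.0
```

Request:
send_rows(rows=[{"hand":15,"x":0.2,"y":1.5,"z":0,"roll":0},{"hand":15,"x":0.2,"y":1.5,"z":0,"roll":0}])

```text
time: 7.65
position: [0.5655, -0.0305, 0.1736]
tool_rot: [0.204, 3.13, -0.001]
ft_force: [0.9, -4.6, 6.3]
grip_width: 0.27
grip_force: 20.0
```

Request:
send_rows(rows=[{"hand":15,"x":0.1,"y":1,"z":0,"roll":0},{"hand":15,"x":0.1,"y":1,"z":0,"roll":0}])

```text
time: 7.85
position: [0.5656, -0.029, 0.1735]
tool_rot: [0.204, 3.13, -0.002]
ft_force: [0.5, -5.0, 6.0]
grip_width: 0.273
grip_force: 20.0
```

```bash
python3 - <<'E'
from h import *
s=get_state();print(s["time"],s["position"],s["ft_force"])
a=get_image("scene");cv2.imwrite("pics/s4.png",a)
r=lambda i:cv2.resize(i,None,fx=6,fy=6,interpolation=cv2.INTER_CUBIC)
cv2.imwrite("pics/c4.png",r(a[165:265,300:432]))
f=[]
for i in range(4): get_image("top"); f.append(get_state()["ft_force"])
print(np.mean(f,0))
E
```

```text
7.85 [ 0.56564616 -0.02900909  0.17354037] [ 0.46418038 -5.04623713  5.96501172]
[ 0.55723577 -4.2132163   5.47037392]
```

View pics/c4.png

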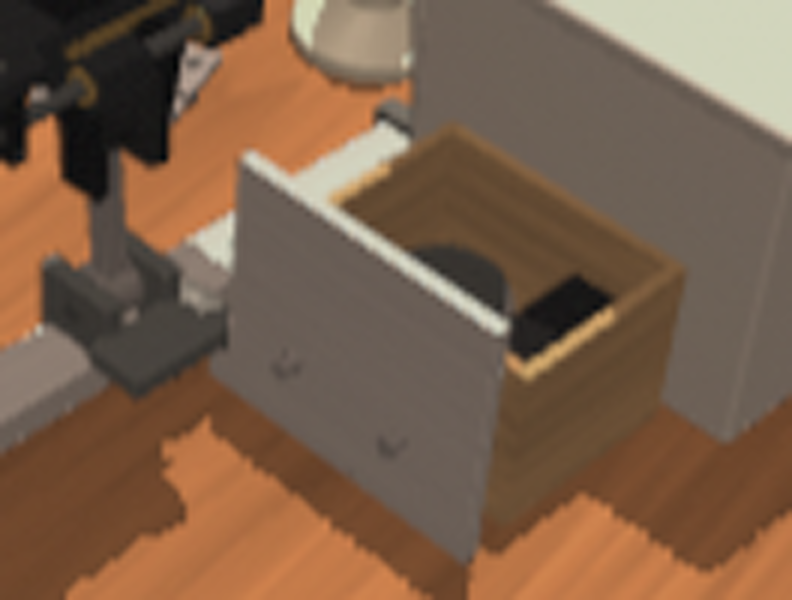

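The box now stands in the rim's shadow against the buffer and the force is rising. A few more millimetres of pad travel are needed.

Request:
send_rows(rows=[{"hand":15,"x":0.2,"y":1.5,"z":0,"roll":0},{"hand":15,"x":0.2,"y":1.5,"z":0,"roll":0}])

```text
time: 8.3
position: [0.566, -0.0267, 0.1735]
tool_rot: [0.205, 3.13, -0.003]
ft_force: [-0.6, -6.0, 5.6]
grip_width: 0.275
grip_force: 20.0
```

Request:
send_rows(rows=[{"hand":15,"x":0.1,"y":0.8,"z":0,"roll":0},{"hand":15,"x":0.1,"y":0.7,"z":0,"roll":0}])

```text
time: 8.5
position: [0.5661, -0.0256, 0.1736]
tool_rot: [0.205, 3.13, -0.004]
ft_force: [-0.4, -6.8, 6.1]
grip_width: 0.272
grip_force: 20.0
```

```bash
python3 - <<'E'
from h import *
f=[]
for i in range(5): get_image("scene"); s=get_state();f.append(s["ft_force"])
print(np.mean(f,0),s["position"],s["time"])
E
```

```text
[ 0.75329898 -6.13845503  6.15663479] [ 0.56612902 -0.02554409  0.17354476] 8.75
```

Moving force is about 6.8 N, i.e. 1.5 N drag plus about 5.3 N on the pad, and the divider is about 7 mm past contact. That is half-way. I'll flip the lever down, checking the pressure before the cam grips.

Request:
send_rows(rows=[{"hand":15,"x":-11.2,"y":1.5,"z":-0.5,"roll":0},{"hand":15,"x":-11.0,"y":1.4,"z":-2.0,"roll":0},{"hand":15,"x":-10.6,"y":1.4,"z":-3.5,"roll":0},{"hand":15,"x":-10.1,"y":1.3,"z":-4.9,"roll":0}])

```text
time: 9.15
position: [0.5231, -0.0197, 0.1612]
tool_rot: [0.205, 3.129, -0.004]
ft_force: [5.6, -6.8, -5.7]
grip_width: 0.272
grip_force: 20.0
```

Pressure and position along the rail are both held. I'll continue down.

Request:
send_rows(rows=[{"hand":15,"x":-9.3,"y":1.2,"z":-6.2,"roll":0},{"hand":15,"x":-8.4,"y":1.1,"z":-7.4,"roll":0},{"hand":15,"x":-7.4,"y":1.0,"z":-8.4,"roll":0},{"hand":15,"x":-6.2,"y":0.8,"z":-9.3,"roll":0},{"hand":15,"x":-5.0,"y":0.6,"z":-10.1,"roll":0},{"hand":15,"x":-3.6,"y":0.5,"z":-10.7,"roll":0},{"hand":15,"x":0,"y":0,"z":-2,"roll":0}])

```text
time: 9.85
position: [0.4842, -0.0143, 0.1076]
tool_rot: [0.205, 3.128, -0.002]
ft_force: [1.8, -6.5, 5.3]
grip_width: 0.267
grip_force: 20.0
```

Request:
send_rows(rows=[{"hand":15,"x":0,"y":0,"z":-2,"roll":0},{"hand":15,"x":0,"y":0,"z":-2,"roll":0},{"hand":15,"x":0,"y":0,"z":0,"roll":0}])

```text
time: 10.15
position: [0.4838, -0.014, 0.105]
tool_rot: [0.205, 3.131, -0.001]
ft_force: [-2.1, -6.8, 15.2]
grip_width: 0.273
grip_force: 20.0
```

The lever is firmly on its stop. I'll release and retreat upward.

Request:
send_rows(rows=[{"hand":15,"x":0,"y":0,"z":2,"roll":0},{"hand":50,"x":0,"y":0,"z":0,"roll":0},{"hand":50,"x":0,"y":0,"z":0,"roll":0},{"hand":50,"x":0,"y":0,"z":0,"roll":0},{"hand":50,"x":0,"y":0,"z":20,"roll":0},{"hand":50,"x":0,"y":0,"z":30,"roll":0},{"hand":50,"x":0,"y":0,"z":30,"roll":0},{"hand":50,"x":-5,"y":-20,"z":30,"roll":0},{"hand":50,"x":-5,"y":-40,"z":20,"roll":0},{"hand":50,"x":0,"y":-40,"z":0,"roll":0}])

```text
time: 11.15
position: [0.4728, -0.1125, 0.2373]
tool_rot: [0.198, 3.13, 0.003]
ft_force: [0.7, 0.4, -0.5]
grip_width: 0.575
grip_force: 0.0
```

Request:
send_rows(rows=[{"hand":50,"x":0,"y":-40,"z":0,"roll":0},{"hand":50,"x":0,"y":-40,"z":0,"roll":0},{"hand":50,"x":0,"y":-40,"z":0,"roll":0},{"hand":50,"x":0,"y":-40,"z":0,"roll":0}])

```text
time: 11.55
position: [0.4717, -0.273, 0.2342]
tool_rot: [0.201, 3.135, 0.002]
ft_force: [0.5, -0.0, 0.6]
grip_width: 0.574
grip_force: 0.0
```

```bash
python3 - <<'E'
from h import *
s=get_state();print(s["time"],s["position"],s["ft_force"])
a=get_image("scene");b=get_image("top")
r=lambda i:cv2.resize(i,None,fx=4,fy=4,interpolation=cv2.INTER_CUBIC)
cv2.imwrite("pics/c5.png",np.vstack([r(a[170:240,240:440]),r(b[100:180,220:420])]))
E
```

```text
11.55 [ 0.47165824 -0.27303527  0.23422744] [ 0.46099203 -0.0460386   0.60253436]
```

View pics/c5.png

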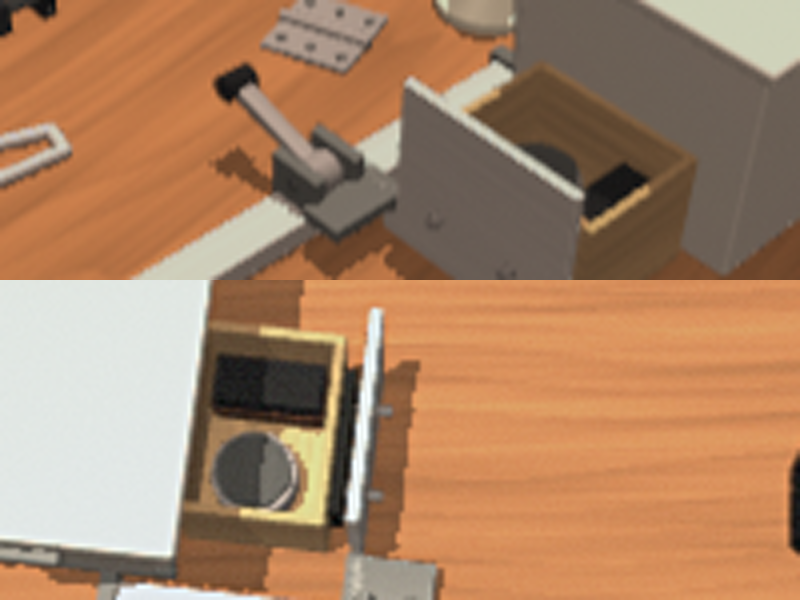

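```bash
python3 - <<'E'
from h import *
P=lambda u,v,z:plane(ray("top",(220+u/4,100+(v-280)/4)),z)
n=np.array([.1294,.9916,0])
pan=[P(376,312,.13)@n,P(356,548,.13)@n];box=[P(345,338,.085)@n,P(330,522,.085)@n]
print(pan,box,"gap to panel +y face",np.mean(box)-np.mean(pan)-.004,"unpressed 24, half 17")
print("divider y' from tool",(.4838*.1294-.0140*.9916)-(.4603*.1294-.1845*.9916))
E
```

```text
[np.float64(0.07390929653087795), np.float64(0.06979587795548049)] [np.float64(0.0947986220057264), np.float64(0.09070847376473189)] gap to panel +y face 0.016900960642049923 unpressed 24, half 17
divider y' from tool 0.1721087
```

The gap between panel and box is 16.9 mm, so the pad is pressed about 7 mm, half-way. The lever is down and the robot is clear, so I'm handing the job in.

```bash
python3 -c "from bench import *; print(close_job())"
```

```text
the job is handed in; nothing more can be done
None
```

The job is handed in: the box is gripped against the bin's buffer with the pad pressed about half-way (about 7 of 14 mm), the lever is fully down on its stop, and the arm is clear and touching nothing at about 12 s.

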